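# Change the reagent pack

## Robot

A 7-joint arm with a two-finger parallel gripper is mounted at the origin on the work surface. World frame = base frame: x ahead of the robot, y to its left, z up, the work surface at z = 0. Lengths are in m, angles in rad, forces in N, time in s.
With the tool pointing down it reaches from about 0.4 to 0.85 m from the base axis. Payload 4.5 kg.
Tool frame: the origin (TCP) lies on the centre line of the jaws, within the pads' length; the fingertips stand 19 mm ahead of it and the grasp point (between the pads) is the TCP; z points along the fingers, y is the line along which they close (so a half turn about z gives the same grasp; the last joint's range is limited). The gripper opens to 88 mm and grips with 3 to 60 N. Pads are 18 mm wide; open, the fingers measure 123 mm over their backs; the gripper's body (75 mm by 187 mm) begins 45 mm behind the grasp point.
Start: joints at [-1.29, 0.689, -0.195, 1.565, 0.157, 0.902, -0.215], TCP at [0.153, 0.606, 0.258] pointing down, gripper open.
Joint ranges: [-3.01, 3.01], [-0.46, 2.08], [-1.47, 1.51], [0.13, 2.56], [-1, 4.14], [0.04, 2.09], [-2.66, 2.66]. Speed limits (rad/s): [2.57, 2.57, 3.14, 3.14, 3.14, 3.14, 3.14].

## Interface

Orientations are given as a unit quaternion [w, x, y, z].
In Python, from workcell import r, cam gives the robot as it stands (r), with the cameras (cam).
- The arm moves only by the tool drive_effector, called after "Emit:" by a JSON object that holds its "op" and its "data". Schema: {"type":"object","properties":{"deltas":{"type":"object","properties":{"x":{"type":"array","items":{"type":"number"},"minItems":1,"maxItems":12},"y":{"type":"array","items":{"type":"number"},"minItems":1,"maxItems":12},"z":{"type":"array","items":{"type":"number"},"minItems":1,"maxItems":12},"wx":{"type":"array","items":{"type":"number"},"minItems":1,"maxItems":12},"wy":{"type":"array","items":{"type":"number"},"minItems":1,"maxItems":12},"wz":{"type":"array","items":{"type":"number"},"minItems":1,"maxItems":12}},"additionalProperties":false,"required":["x","y","z","wx","wy","wz"]},"jaw":{"type":"number"},"squeeze":{"type":"number"},"only":{"type":"string"},"quiet":{"type":"boolean"},"lines":{"type":"string"}},"required":["deltas"],"additionalProperties":false}. deltas is an object with one list for each field, all of the same length, 1 to 12, a row being the entries at one place: x, y, z (the shift in a scale on which 1.0 is 0.25 m), wx, wy, wz (a rotation vector in shares of pi rad (1.0 is pi rad)); each row shifts and turns the commanded pose from where the row before left it, along the tool's axes as they then stand; what a row does not reach is not made up. A row lasts 1/12 s, in which the tool goes at most 0.0417 m and 0.125 rad, less where a joint would pass 70% of its speed; a pose out of reach is approached as far as the arm can. jaw is the opening from 0.0 (shut) to 1.0 (fully open), set as the call begins (left out keeps the last). The fingers move at their own pace and stop on an object; squeeze is the grip in N (left out, the last holds). Time passes only in rows, so rows that do not move let the fingers close. The tool returns the time, the measured TCP pose, the force, the opening and the grip force at its end. only (a regular expression) keeps the lines of the reply that match it, lines (a string "A,B") keeps lines A to B, and quiet returns only ok. A shift or turn number past 1, either way, is cut back to 1. Input that does not fit is refused with a message, and nothing moves.
- r.get_obs(): the state, without advancing time (a new reading comes with each control period).
- cam.grab_frame(name): name is "side" or "top" or "wrist"; returns the picture (384x512x3 uint8, red, green, blue); there is no depth.
- cam.camera_info(name): a dict with "camera_matrix" (3x3 intrinsics, pixels), "R" (3x3) and "t" (3): a world point X has camera coordinates R X + t. Camera axes: x right, y down, z forward; pixel columns grow to the right and rows downward; lengths in m; the calibration is good to about 2 mm. The wrist camera is an equidistant fisheye: a pixel r from the principal point sees the ray r / f radians off the axis. A picture is of the moment at which its call begins: read the wrist's pose just before it. camera_info takes no time and is no camera call; for the wrist camera it gives the pose at the moment of the call.
- r.sign_off(): hands the job in; it is judged then, once.
The state is a dict: "time": time; "joint_pos": joint angles; "qvel": joint speeds; "tau": joint torques, N m; "eef_pos": TCP position; "ee_rot": TCP orientation; "wrist_force": force on the tool from outside, world axes, zero at the start; "moment": the same for the moment, N m; "opening": opening from 0.0 (shut) to 1.0 (fully open); "grasp_force": force on a finger pad.
Only numpy, scipy, OpenCV 4.12 (cv2) and the standard library are available. Lean on these libraries where they do the work, as an engineer would, in place of code of your own. Each camera call takes 0.05 s, during which the arm holds its last target. There are 200 camera calls.

## Task

The reagent pack in the top of the low benchtop analyser is spent. Squeeze its sprung tab in to release the catch, lift the pack out while keeping the tab squeezed, and stand it upright in the steel tray without dropping it. Leave the other things on the counter alone.

Things in the scene. Friction and masses are not known exactly. Their poses are not given: they have to be found in the camera images.
- pack: Grey plastic reagent pack, loose, about 0.25 kg, label on top. Origin at the centre of its underside, z up. Foot 50 (x) x 70 (y) mm; solid body x -9 to +25, y -35 to +35, z 0 to 80; beyond a 10 mm gap on its -x side stands the sprung tab. At the start its lowest 45 mm are in the analyser's well (1.5 mm play all round), 35 mm show above. A hook low on the tab, under the well's rim, holds it down.
- pack_tab (a joint): How far the sprung tab is pressed towards the pack's body (along the pack's +x): 0 at rest, 0.008 m fully in, at its stop. The hook overlaps the rim by 4 mm (up to 5.5 with the play): press at least 6 mm, best fully. Spring: 3 N to start, 10 N fully in; it springs back when let go.
- tab_pad (a point): Middle of the outer face of the tab's ribbed thumb pad; moves with the tab. At rest at x -25, y 0, z 65 mm in the pack's frame. The tab is an upright grey plate 28 mm wide (y), 6 mm thick (x), its top 78 mm above the pack's underside.
- pack_grip (a point): Point fixed on the pack at x +4, y 0, z 65 mm of its frame: the middle between the tab when fully in (x -17) and the far face (x +25). Pinched there from above along the pack's x, the width is 50 mm at rest and 42 mm with the tab fully in.
- analyser: Low white benchtop analyser, fixed, 220 (x) x 200 (y) x 90 mm high, flat top; origin at the centre of its underside. Its well, 53 x 73 mm, 45 deep, is centred at x +20, y 0. The pack's axes lie along the analyser's; its tab is on the analyser's -x side, where a dark display lies flat in the top. It may stand left or right of the tray.
- tray: Open rectangular steel tray, empty, fixed, 240 (x) x 180 (y) mm outside, walls 4 mm thick and 30 mm high; origin at the centre of its underside, inner floor about 4 mm above it.
- bottle: Bystander: closed white plastic bottle, 60 mm across, 150 mm high; origin at its underside.
- slide_box: Bystander: cardboard box, 80 x 110 x 40 mm; origin at the centre of its underside.
- jar: Bystander: small clear specimen jar with a white lid, 56 mm across, 60 mm high; origin at its underside.
- tube_rack: Bystander: white rack, 60 (x) x 160 (y) mm, with five capped tubes standing to 100 mm; origin at the centre of its underside.

How it is judged:
On the way, in this order (a step that is already met when the one before it is completed fails the run):
1. The tab is pressed in at least 5.5 mm while the pack still sits in the well (its underside less than 6 mm above the well's floor) (value of joint pack_tab above 0.0055 m and z of pack in the frame of analyser below 0.051 m), for 0.1 s.
2. The pack is lifted clear: its underside is above the analyser's top (z of pack in the frame of analyser above 0.095 m), for 0.1 s.
At the end, for the whole second after the job is handed in: The pack stands upright (within 6 degrees) on the floor of the tray: its underside centre lies within the tray's walls and less than 12 mm above the tray's underside; its tab has sprung out again (under 2 mm), and it is at rest and released (x of pack in the frame of tray between -0.115 and 0.115 m and y of pack in the frame of tray between -0.085 and 0.085 m and z of pack in the frame of tray below 0.012 m and angle between pack's own z axis and vertical below 0.1 rad and value of joint pack_tab below 0.002 m and linear speed of pack below 0.02 m/s and angular speed of pack below 0.15 rad/s); the robot touches nothing.
It fails at once if The pack is dropped: out of the fingers while outside the analyser and more than 25 mm above the tray's underside (contact force between the fingers and pack below 0.05 N and z of pack in the frame of tray above 0.025 m and distance between pack and analyser above 0.11 m).
It fails at once if The bottle is pushed more than 30 mm (distance of bottle from where it was at the start of the episode above 0.03 m).
It fails at once if The slide box is pushed more than 30 mm (distance of slide_box from where it was at the start of the episode above 0.03 m).
It fails at once if The jar is pushed more than 30 mm (distance of jar from where it was at the start of the episode above 0.03 m).
It fails at once if The tube rack is pushed more than 30 mm (distance of tube_rack from where it was at the start of the episode above 0.03 m).
It also fails if it takes over 45 s, if anything falls off the work surface, if the arm or the gripper's body presses on something with over 40 N, if the wrist force passes 120 N, or if a joint passes its speed limit or range.

## Working session

There is one attempt and no reset: what is moved stays moved. The work goes in short steps, Python scripts to look and compute and a tool call to move; the robot and the scene stay as the last step left them, time stands still between calls to the robot, and variables do not carry over. Pictures are saved under pics/ and viewed, at most 10 in all, crops included, and the job is handed in when it is done.

```bash
ls; mkdir -p pics; python3 - <<'E'
from workcell import r, cam
import cv2,numpy as np
o=r.get_obs();print({k:np.round(v,3) for k,v in o.items()})
for n in("top","side"):
    c=cam.camera_info(n);print(n,c)
    f=cam.grab_frame(n);cv2.imwrite(f"pics/{n}0.png",f[:,:,::-1])
E
```

```text
pics
workcell.py
{'time': np.float64(0.0), 'joint_pos': array([-1.29 ,  0.69 , -0.194,  1.566,  0.157,  0.902, -0.215]), 'qvel': array([ 0.001,  0.001, -0.001,  0.001,  0.001,  0.   ,  0.001]), 'tau': array([-0.0000e+00, -5.2755e+01, -1.2670e+00, -1.5342e+01, -5.3000e-02,
        7.0000e-03,  0.0000e+00]), 'eef_pos': array([0.153, 0.605, 0.257]), 'ee_rot': array([-0.   ,  0.123,  0.992, -0.001]), 'wrist_force': array([0.006, 0.272, 0.387]), 'moment': array([ 0.006,  0.019, -0.018]), 'grasp_force': np.float64(0.0), 'opening': np.float64(0.999)}
top {'camera_matrix': array([[449.13596313,   0.        , 252.55852879],
       [  0.        , 449.13596313, 193.06878002],
       [  0.        ,   0.        ,   1.        ]]), 'R': array([[-1.23748366e-03, -9.99999226e-01, -1.32331408e-04],
       [-9.95703506e-01,  1.24442040e-03, -9.25903896e-02],
       [ 9.25904826e-02,  1.71837529e-05, -9.95704274e-01]]), 't': array([-0.0065616 ,  0.61588744,  1.134695  ])}
side {'camera_matrix': array([[451.80351614,   0.        , 249.6634639 ],
       [  0.        , 451.80351614, 193.97984818],
       [  0.        ,   0.        ,   1.        ]]), 'R': array([[ 0.69547699, -0.71853049,  0.00506837],
       [-0.34264781, -0.3378377 , -0.87661746],
       [ 0.63158866,  0.6079306 , -0.48116125]]), 't': array([-0.41057189,  0.29902138,  0.71225587])}
```

View pics/top0.png

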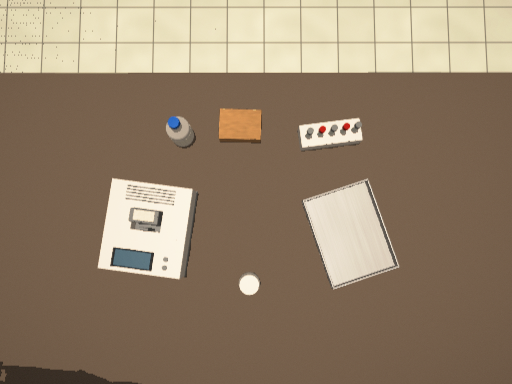

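View pics/side0.png

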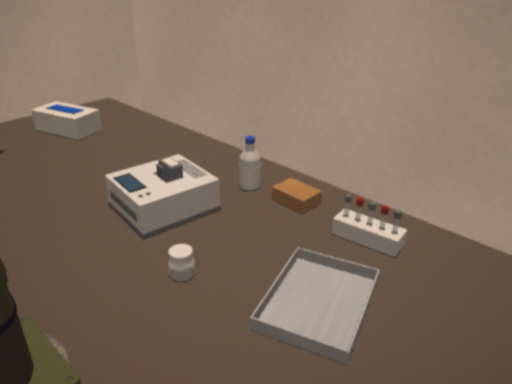

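The top view shows the analyser at about (147,229), with its display and tab side at the bottom, the pack near (146,218) and the tray around (350,233). The bottle is at (180,130), the box at (240,125), the rack at (331,134) and the jar at (249,285). The side view agrees.

```bash
cat > h.py <<'E'
import cv2,numpy as np
from workcell import r, cam
def ray(n,uv,z):
    c=cam.camera_info(n);R=c["R"];C=-R.T@c["t"];d=(np.linalg.inv(c["camera_matrix"])@np.array([*uv,1.]))@R
    return C+d*(z-C[2])/d[2]
def proj(n,X):
    c=cam.camera_info(n);p=c["camera_matrix"]@(c["R"]@np.array(X)+c["t"]);return p[:2]/p[2]
E
python3 - <<'E'
from h import *
im=cv2.imread("pics/top0.png");hsv=cv2.cvtColor(im,cv2.COLOR_BGR2HSV)
def rect(m,box,z,name):
    k=np.zeros(m.shape,np.uint8);x0,y0,x1,y1=box;k[y0:y1,x0:x1]=m[y0:y1,x0:x1]
    c=max(cv2.findContours(k,cv2.RETR_EXTERNAL,cv2.CHAIN_APPROX_NONE)[0],key=cv2.contourArea)
    h=cv2.convexHull(c)[:,0]
    P=np.array([ray("top",p,z)[:2] for p in h],np.float32)
    q=cv2.minAreaRect(P*1000);print(name,q,cv2.contourArea(c))
    return q
v=hsv[...,2]
wm=((v>170)&(hsv[...,1]<60)).astype(np.uint8)*255
rect(wm,(80,160,215,300),.09,"analyser")
tm=((v>95)&(hsv[...,1]<60)).astype(np.uint8)*255
rect(tm,(290,170,410,300),.03,"tray")
rect(wm,(125,203,165,228),.125,"label")
c=cv2.resize(im[165:290,90:205],None,fx=5,fy=4.6,interpolation=cv2.INTER_CUBIC) if 0 else cv2.resize(im[170:285,85:205],None,fx=5,fy=5,interpolation=cv2.INTER_CUBIC)
cv2.imwrite("pics/crop.png",c)
print(v[195:245,146])
E
```

```text
analyser ((525.5358276367188, 254.460693359375), (200.50900268554688, 220.9486083984375), 82.28166961669922) 7301.5
tray ((512.5570068359375, -256.4254455566406), (240.83929443359375, 183.42547607421875), 18.230548858642578) 6492.0
label ((555.2385864257812, 248.27279663085938), (93.45286560058594, 56.71760940551758), 89.92900085449219) 568.0
[221 231 149 222 246 217 223 250 250 250 250 250 250 237 163 176 234 247
 246 246 247 247 247 247 247 239 197 143 109 117 155 156 133 123 155 144
 215 250 250 250 250 250 250 250 250 250 250 250 250 250]
```

View pics/crop.png

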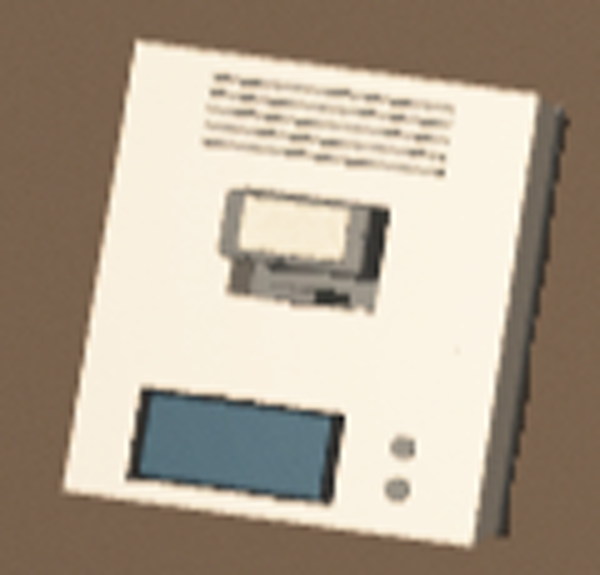

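Sizes agree with those given: analyser 200.5×220.9 mm, tray 241×183 mm. The analyser is at (0.5255, 0.2545) with its x axis at −7.7°. The grip point is therefore at about (0.549, 0.251, 0.110). I'll go over it first, then turn.

Careful with the scale: shifts go in shares of 0.25 m and turns go in shares of pi rad. That gives: -0.0336 m is -0.1344, -0.0176 m is -0.0704.

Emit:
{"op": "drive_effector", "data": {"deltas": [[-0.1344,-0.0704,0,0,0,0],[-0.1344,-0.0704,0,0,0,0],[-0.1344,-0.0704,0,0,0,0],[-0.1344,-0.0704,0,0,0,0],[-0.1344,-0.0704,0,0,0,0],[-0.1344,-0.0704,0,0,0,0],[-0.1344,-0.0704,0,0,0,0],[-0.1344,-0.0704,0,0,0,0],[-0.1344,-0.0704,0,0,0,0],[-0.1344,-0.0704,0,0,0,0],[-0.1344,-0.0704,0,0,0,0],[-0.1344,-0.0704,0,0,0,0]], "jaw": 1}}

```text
refused: deltas: the value is not of type 'object' (schema: type "object"). Nothing was moved.
```

Wrong form. The message asks for an object with one list for each field, so I'll send the same numbers that way.

Emit:
{"op": "drive_effector", "data": {"deltas": {"x": [-0.1344,-0.1344,-0.1344,-0.1344,-0.1344,-0.1344,-0.1344,-0.1344,-0.1344,-0.1344,-0.1344,-0.1344],"y": [-0.0704,-0.0704,-0.0704,-0.0704,-0.0704,-0.0704,-0.0704,-0.0704,-0.0704,-0.0704,-0.0704,-0.0704],"z": [0,0,0,0,0,0,0,0,0,0,0,0],"wx": [0,0,0,0,0,0,0,0,0,0,0,0],"wy": [0,0,0,0,0,0,0,0,0,0,0,0],"wz": [0,0,0,0,0,0,0,0,0,0,0,0]}, "jaw": 1}}

```text
time: 1.1
eef_pos: [0.4931, 0.3011, 0.2574]
ee_rot: [-0.0, 0.123, 0.992, -0.0]
wrist_force: [0.6, 0.3, -0.5]
opening: 0.999
grasp_force: 0.0
```

Emit:
{"op": "drive_effector", "data": {"deltas": {"x": [-0.1344,-0.1344,0,0,0,0,0,0,0,0,0,0],"y": [-0.0704,-0.0704,0,0,0,0,0,0,0,0,0,0],"z": [0,0,0,0,0,0,0,0,0,0,0,0],"wx": [0,0,0,0,0,0,0,0,0,0,0,0],"wy": [0,0,0,0,0,0,0,0,0,0,0,0],"wz": [0.0382,0.0382,0.0382,0.0382,0.0382,0.0382,0.0382,0.0382,0.0382,0.0382,0.0382,0.0382]}}}

```text
time: 2.1
eef_pos: [0.545, 0.249, 0.2573]
ee_rot: [-0.0, 0.749, 0.663, -0.0]
wrist_force: [-0.2, 0.7, -0.4]
opening: 0.999
grasp_force: 0.0
```

```bash
cat >> h.py <<'E'
from scipy.spatial.transform import Rotation as Ro
def to(goal,yaw_y):
    "offset to goal in tool axes and turn about tool z"
    o=r.get_obs();w,x,y,z=o["ee_rot"];R=Ro.from_quat([x,y,z,w]).as_matrix()
    a=np.arctan2(R[1,1],R[0,1]);d=(np.deg2rad(yaw_y)-a+np.pi)%(2*np.pi)-np.pi
    print("pos",o["eef_pos"].round(4),"d",(R.T@(np.array(goal)-o["eef_pos"])).round(4),"rz",round(-d,4),"z",R[:,2].round(4),"F",o["wrist_force"].round(2),"op",round(float(o["opening"]),3),"t",o["time"])
E
python3 - <<'E'
from h import *
print(proj("top",[.5532,.2507,.125]))
to([.549,.251,.2],-7.7)
f=cam.grab_frame("wrist");cv2.imwrite("pics/w1.png",f[:,:,::-1]);print(cam.camera_info("wrist"))
E
```

```text
[143.40647762 215.83428202]
pos [0.545  0.249  0.2573] d [0.0025 0.0037 0.0573] rz 0.0126 z [-9.e-04 -3.e-04 -1.e+00] F [-0.18  0.73 -0.39] op 0.999 t 2.1
{'camera_matrix': array([[297.31863964,   0.        , 254.73416233],
       [  0.        , 297.31863964, 192.57312309],
       [  0.        ,   0.        ,   1.        ]]), 'R': array([[ 9.92160915e-01, -1.24963856e-01, -8.67528124e-04],
       [-1.20114442e-01, -9.55528340e-01,  2.69329005e-01],
       [-3.44853386e-02, -2.67113510e-01, -9.63047836e-01]]), 't': array([-0.51099898,  0.26563056,  0.47358064])}
```

View pics/w1.png

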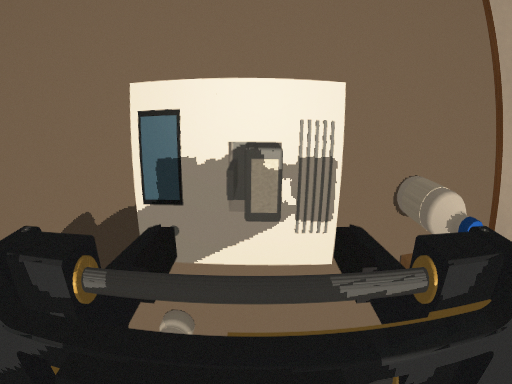

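The wrist view shows the pack's body at columns 245–282, rows 143–221, with the tab at columns 228–240 on the display side. I'll check the model against it.

```bash
python3 - <<'E'
from h import *
c=cam.camera_info("wrist");K=c["camera_matrix"]
a=np.deg2rad(-7.7);A=np.array([[np.cos(a),-np.sin(a)],[np.sin(a),np.cos(a)]])
for x,y,z in[(-9,-35,125),(25,-35,125),(25,35,125),(-9,35,125),(-25,-14,123),(-25,14,123)]:
    w=A@np.array([x+20,y])/1e3+[.5255,.2545];p=c["R"]@np.array([*w,z/1e3])+c["t"]
    th=np.arctan2(np.hypot(*p[:2]),p[2]);print(x,y,(p[:2]/np.hypot(*p[:2])*th*K[0,0]+K[:2,2]).round(1))
to([.5493,.2513,.115],-7.7)
im=cv2.imread("pics/w1.png",0);print(im[180,215:300]);print(im[135:230,262])
E
```

```text
-9 -35 [243.1 221.3]
25 -35 [279.5 221.5]
25 35 [281.9 146.6]
-9 35 [243.1 146.1]
-25 -14 [225.8 199. ]
-25 14 [225.3 169.1]
pos [0.545  0.2492 0.2573] d [0.0027 0.0041 0.1423] rz 0.0076 z [-8.e-04 -4.e-04 -1.e+00] F [-0.87 -0.35  0.57] op 1.001 t 2.15
[122 124 122 121 123 123 123 121 123 121 122 100  69  65  65  63  66  62
  57  52  54  49  55  60  65  64  62  65  65  61  59  62  64  65  66  65
 114 122 124 123 122 123 122 124 125 126 124 125 124 126 126 128 124 125
 128 123 123 120 126 127 129 127 127  81  64  63  59 228 237 231 230 235
 236 236 236 230 235 126 121 120 124 121 121  77  66]
[240 240 239 239 240 238 221 129  60  58  59  59  72 100 119 134 139 140
 141  95  66  65  65  79 119 127 126 123 122 124 125 127 123 125 122 124
 125 122 123 122 126 126 128 127 122 125 123 122 121 126 125 121 121 121
 122 124 125 123 124 124 126 127 124 124 126 128 123 121 124 126 124 118
 122 123 119 122 123 107  66  64  63  63  64  63  63  61  77 121 122 120
 122 123 121 123 122]
```

Agreement is within about 1 mm. I'll descend and close.

To row units: 0.03 m is 0.12, 0.025 m is 0.1, 0.0076 rad is 0.0024.

Emit:
{"op": "drive_effector", "data": {"deltas": {"x": [0.0108,0,0,0,0,0,0,0],"y": [0.018,0,0,0,0,0,0,0],"z": [0.1,0.12,0.12,0.1,0.08,0.0492,0,0],"wx": [0,0,0,0,0,0,0,0],"wy": [0,0,0,0,0,0,0,0],"wz": [0.0024,0,0,0,0,0,0,0]}, "jaw": 1}}

```text
time: 2.82
eef_pos: [0.5502, 0.2511, 0.1153]
ee_rot: [-0.0, 0.749, 0.662, -0.0]
wrist_force: [0.5, 0.4, 0.8]
opening: 1.002
grasp_force: 0.0
```

```bash
python3 -c "
from h import *
to([.5498,.2512,.115],-7.7)"
```

```text
pos [0.5502 0.2511 0.1153] d [ 0.     -0.0004  0.0003] rz 0.0118 z [-6.e-04 -1.e-04 -1.e+00] F [0.53 0.37 0.76] op 1.002 t 2.8167
```

To row units: 0.0118 rad is 0.0038.

Emit:
{"op": "drive_effector", "data": {"deltas": {"x": [0,0,0,0,0,0,0,0,0,0,0,0],"y": [0,0,0,0,0,0,0,0,0,0,0,0],"z": [0,0,0,0,0,0,0,0,0,0,0,0],"wx": [0,0,0,0,0,0,0,0,0,0,0,0],"wy": [0,0,0,0,0,0,0,0,0,0,0,0],"wz": [0.0038,0,0,0,0,0,0,0,0,0,0,0]}, "jaw": 0.3, "squeeze": 25}}

```text
time: 3.82
eef_pos: [0.5507, 0.2514, 0.1156]
ee_rot: [0.0, 0.753, 0.658, 0.001]
wrist_force: [0.4, 0.9, 3.2]
opening: 0.457
grasp_force: 25.0
```

The opening is about 40 mm at 25 N, so the tab is fully in, and the lateral force is small. I'll lift.

To row units: -0.008 m is -0.032, -0.006 m is -0.024.

Emit:
{"op": "drive_effector", "data": {"deltas": {"x": [0,0,0,0],"y": [0,0,0,0],"z": [-0.016,-0.024,-0.032,0],"wx": [0,0,0,0],"wy": [0,0,0,0],"wz": [0,0,0,0]}}}

```text
time: 4.15
eef_pos: [0.5505, 0.2512, 0.1349]
ee_rot: [0.0, 0.753, 0.658, 0.001]
wrist_force: [-0.1, -0.3, -2.9]
opening: 0.458
grasp_force: 25.0
```

Emit:
{"op": "drive_effector", "data": {"deltas": {"x": [0,0,0,0,0,0,0,0],"y": [0,0,0,0,0,0,0,0],"z": [-0.048,-0.048,-0.06,-0.06,-0.048,-0.024,0,0],"wx": [0,0,0,0,0,0,0,0],"wy": [0,0,0,0,0,0,0,0],"wz": [0,0,0,0,0,0,0,0]}}}

```text
time: 4.82
eef_pos: [0.5503, 0.2512, 0.2059]
ee_rot: [0.0, 0.753, 0.658, 0.0]
wrist_force: [-0.2, -0.3, -2.0]
opening: 0.457
grasp_force: 25.0
```

```bash
python3 - <<'E'
from h import *
to([.5126,-.2564,.2056],-7.7)
f=cam.grab_frame("side");cv2.imwrite("pics/s2.png",cv2.resize(f[100:260,80:290,::-1],None,fx=3,fy=3))
E
```

```text
pos [0.5503 0.2512 0.2059] d [-0.5081  0.0312  0.    ] rz -0.001 z [ 7.e-04  4.e-04 -1.e+00] F [-0.18 -0.34 -2.04] op 0.457 t 4.8167
```

View pics/s2.png

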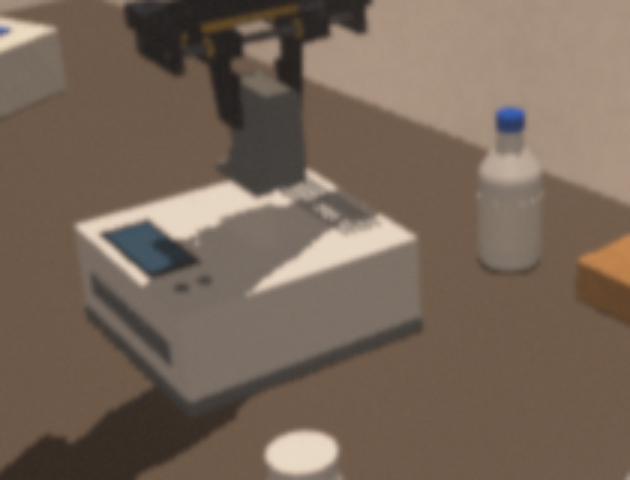

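The pack is out of the well, upright in the fingers, with its bottom corner near (265,190) in the crop. I'll carry it to the tray.

To row units: -0.03 m is -0.12, -0.02 m is -0.08.

Emit:
{"op": "drive_effector", "data": {"deltas": {"x": [-0.04,-0.08,-0.12,-0.12,-0.12,-0.12,-0.12,-0.12,-0.12,-0.12,-0.12,-0.12],"y": [0,0.004,0.008,0.008,0.008,0.008,0.008,0.008,0.008,0.008,0.008,0.008],"z": [0,0,0,0,0,0,0,0,0,0,0,0],"wx": [0,0,0,0,0,0,0,0,0,0,0,0],"wy": [0,0,0,0,0,0,0,0,0,0,0,0],"wz": [0,0,0,0,0,0,0,0,0,0,0,0]}}}

```text
time: 5.87
eef_pos: [0.5252, -0.0808, 0.2048]
ee_rot: [-0.0, 0.754, 0.657, -0.001]
wrist_force: [0.7, 0.4, -1.7]
opening: 0.451
grasp_force: 25.0
```

Emit:
{"op": "drive_effector", "data": {"deltas": {"x": [-0.12,-0.12,-0.12,-0.12,-0.12,-0.1,-0.06,-0.04,0,0],"y": [0.008,0.008,0.008,0.008,0.008,0.004,0,0,0,0],"z": [0,0,0,0,0,0,0,0,0,0],"wx": [0,0,0,0,0,0,0,0,0,0],"wy": [0,0,0,0,0,0,0,0,0,0],"wz": [0,0,0,0,0,0,0,0,0,0]}}}

```text
time: 6.7
eef_pos: [0.5098, -0.2778, 0.2049]
ee_rot: [-0.001, 0.753, 0.658, 0.0]
wrist_force: [-0.0, 0.2, -2.7]
opening: 0.457
grasp_force: 25.0
```

```bash
python3 - <<'E'
from h import *
to([.5126,-.2564,.0746],-7.7)
f=cam.grab_frame("side");cv2.imwrite("pics/s3.png",cv2.resize(f[130:384,220:450,::-1],None,fx=2.3,fy=2.3))
E
```

```text
pos [ 0.5098 -0.2778  0.2049] d [0.0214 0.     0.1303] rz -0.0014 z [-0.001   0.0012 -1.    ] F [-0.05  0.2  -2.74] op 0.457 t 6.7
```

View pics/s3.png

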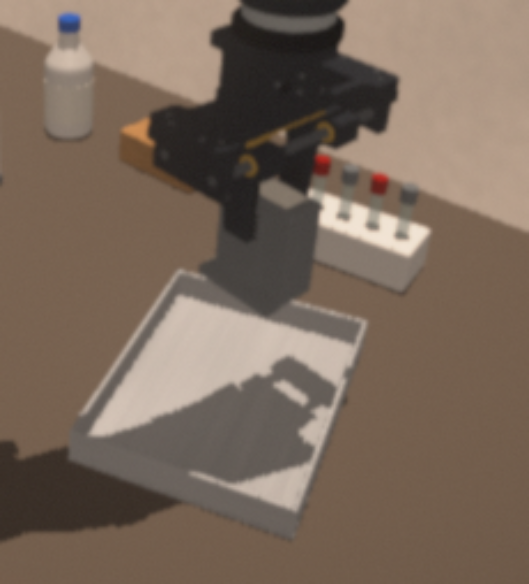

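The pack is still held upright above the tray. I'll lower it, centring as I go.

To row units: 0.025 m is 0.1, 0.02 m is 0.08.

Emit:
{"op": "drive_effector", "data": {"deltas": {"x": [0.04,0.0456,0,0,0,0,0,0,0],"y": [0,0,0,0,0,0,0,0,0],"z": [0.04,0.08,0.1,0.1,0.08,0.06,0.028,0,0],"wx": [0,0,0,0,0,0,0,0,0],"wy": [0,0,0,0,0,0,0,0,0],"wz": [0,0,0,0,0,0,0,0,0]}}}

```text
time: 7.5
eef_pos: [0.5137, -0.2561, 0.0837]
ee_rot: [-0.0, 0.753, 0.658, 0.0]
wrist_force: [0.1, 0.1, -1.4]
opening: 0.452
grasp_force: 25.0
```

Emit:
{"op": "drive_effector", "data": {"deltas": {"x": [0,0,0,0,0,0],"y": [0,0,0,0,0,0],"z": [0.008,0.008,0.008,0.006,0,0],"wx": [0,0,0,0,0,0],"wy": [0,0,0,0,0,0],"wz": [0,0,0,0,0,0]}}}

```text
time: 8.0
eef_pos: [0.5132, -0.2571, 0.076]
ee_rot: [0.0, 0.753, 0.658, 0.0]
wrist_force: [0.3, -1.4, -2.1]
opening: 0.459
grasp_force: 25.0
```

```bash
python3 -c "
from h import *
to([.5126,-.2564,.0746],-7.7)"
```

```text
pos [ 0.5132 -0.2571  0.076 ] d [ 0.0006 -0.0007  0.0014] rz -0.001 z [ 1.e-04  1.e-04 -1.e+00] F [ 0.28 -1.43 -2.07] op 0.459 t 8.0
```

To row units: 0.001 m is 0.004.

Emit:
{"op": "drive_effector", "data": {"deltas": {"x": [0,0,0],"y": [0,0,0],"z": [0.004,0,0],"wx": [0,0,0],"wy": [0,0,0],"wz": [0,0,0]}}}

```text
time: 8.25
eef_pos: [0.5132, -0.257, 0.0748]
ee_rot: [-0.0, 0.753, 0.658, 0.0]
wrist_force: [0.2, 0.1, -1.3]
opening: 0.452
grasp_force: 25.0
```

Emit:
{"op": "drive_effector", "data": {"deltas": {"x": [0,0,0],"y": [0,0,0],"z": [0.004,0,0],"wx": [0,0,0],"wy": [0,0,0],"wz": [0,0,0]}}}

```text
time: 8.5
eef_pos: [0.5134, -0.2571, 0.0746]
ee_rot: [0.0, 0.753, 0.658, 0.0]
wrist_force: [-1.0, 1.0, 5.3]
opening: 0.457
grasp_force: 25.0
```

It's on the floor: the wrist force went to +5 N. I'll open gradually, holding the body-side finger still so the tab springs out without pushing the pack.

To row units: -0.0009 m is -0.0036.

Emit:
{"op": "drive_effector", "data": {"deltas": {"x": [0,0],"y": [0,-0.0036],"z": [0,0],"wx": [0,0],"wy": [0,0],"wz": [0,0]}, "jaw": 0.48}}

```text
time: 8.67
eef_pos: [0.5127, -0.257, 0.0744]
ee_rot: [0.0, 0.753, 0.658, 0.0]
wrist_force: [0.2, 0.2, 3.8]
opening: 0.484
grasp_force: 8.9
```

Emit:
{"op": "drive_effector", "data": {"deltas": {"x": [0,0],"y": [-0.0036,0],"z": [0,0],"wx": [0,0],"wy": [0,0],"wz": [0,0]}, "jaw": 0.50}}

```text
time: 8.83
eef_pos: [0.5119, -0.2569, 0.0743]
ee_rot: [0.0, 0.753, 0.658, 0.0]
wrist_force: [-0.1, 0.4, 5.0]
opening: 0.499
grasp_force: 7.3
```

Emit:
{"op": "drive_effector", "data": {"deltas": {"x": [0,0],"y": [-0.0036,0],"z": [0,0],"wx": [0,0],"wy": [0,0],"wz": [0,0]}, "jaw": 0.52}}

```text
time: 9.0
eef_pos: [0.511, -0.2568, 0.0743]
ee_rot: [0.0, 0.753, 0.658, 0.0]
wrist_force: [0.3, 0.8, 5.3]
opening: 0.525
grasp_force: 6.0
```

Emit:
{"op": "drive_effector", "data": {"deltas": {"x": [0,0],"y": [-0.0036,0],"z": [0,0],"wx": [0,0],"wy": [0,0],"wz": [0,0]}, "jaw": 0.54}}

```text
time: 9.17
eef_pos: [0.5102, -0.2566, 0.0742]
ee_rot: [0.0, 0.753, 0.658, 0.0]
wrist_force: [-0.3, 0.4, 5.8]
opening: 0.54
grasp_force: 4.7
```

Emit:
{"op": "drive_effector", "data": {"deltas": {"x": [0,0],"y": [-0.0036,0],"z": [0,0],"wx": [0,0],"wy": [0,0],"wz": [0,0]}, "jaw": 0.56}}

```text
time: 9.33
eef_pos: [0.5093, -0.2566, 0.0741]
ee_rot: [0.001, 0.753, 0.658, 0.0]
wrist_force: [-0.3, 0.4, 4.9]
opening: 0.561
grasp_force: 3.6
```

Emit:
{"op": "drive_effector", "data": {"deltas": {"x": [0,0],"y": [-0.0036,0],"z": [0,0],"wx": [0,0],"wy": [0,0],"wz": [0,0]}, "jaw": 0.58}}

```text
time: 9.5
eef_pos: [0.5083, -0.2565, 0.0738]
ee_rot: [0.0, 0.753, 0.658, 0.0]
wrist_force: [1.5, -0.7, 0.9]
opening: 0.579
grasp_force: 0.6
```

Emit:
{"op": "drive_effector", "data": {"deltas": {"x": [0,0],"y": [0,0],"z": [0,0],"wx": [0,0],"wy": [0,0],"wz": [0,0]}, "jaw": 0.62}}

```text
time: 9.67
eef_pos: [0.5073, -0.2562, 0.0735]
ee_rot: [-0.001, 0.753, 0.658, -0.0]
wrist_force: [-0.8, 0.5, -0.4]
opening: 0.618
grasp_force: 0.0
```

To row units: 0.002 m is 0.008.

Emit:
{"op": "drive_effector", "data": {"deltas": {"x": [0,0,0,0,0,0],"y": [0.008,0,0,0,0,0],"z": [0,0,0,0,0,0],"wx": [0,0,0,0,0,0],"wy": [0,0,0,0,0,0],"wz": [0,0,0,0,0,0]}, "jaw": 1}}

```text
time: 10.17
eef_pos: [0.5098, -0.2566, 0.0739]
ee_rot: [-0.0, 0.753, 0.658, -0.0]
wrist_force: [-0.2, 0.0, 0.8]
opening: 0.999
grasp_force: 0.0
```

Emit:
{"op": "drive_effector", "data": {"deltas": {"x": [0,0,0,0,0,0,0,0,0,0],"y": [0,0,0,0,0,0,0,0,0,0],"z": [-0.04,-0.08,-0.12,-0.12,-0.12,-0.08,-0.04,0,0,0],"wx": [0,0,0,0,0,0,0,0,0,0],"wy": [0,0,0,0,0,0,0,0,0,0],"wz": [0,0,0,0,0,0,0,0,0,0]}}}

```text
time: 11.0
eef_pos: [0.509, -0.2561, 0.2226]
ee_rot: [-0.001, 0.753, 0.658, -0.001]
wrist_force: [-0.4, -0.2, 0.5]
opening: 1.0
grasp_force: 0.0
```

```bash
python3 - <<'E'
from h import *
f=cam.grab_frame("side");cv2.imwrite("pics/s4.png",cv2.resize(f[130:384,220:450,::-1],None,fx=2.3,fy=2.3))
E
```

```text
(no output)
```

View pics/s4.png

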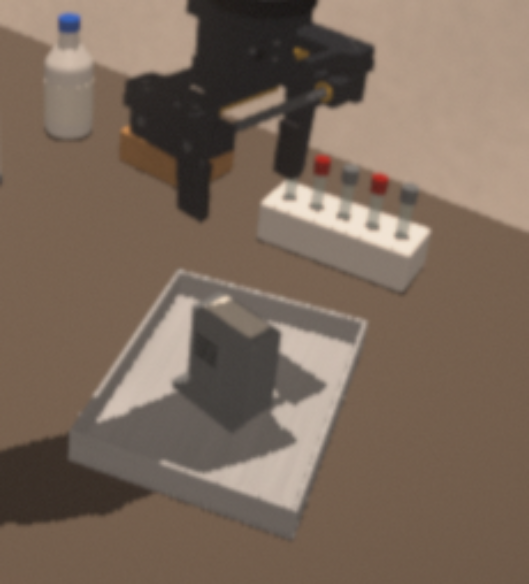

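The pack stands upright in the middle of the tray, with its base corner near (235,430) in the crop. The gripper is clear and nothing else has been disturbed.

```bash
python3 -c "
from workcell import r, cam
print(r.sign_off())"
```

```text
the job is handed in; nothing more can be done
None
```

I squeezed the tab, lifted the pack out and stood it upright in the tray; the last picture shows it standing there with the gripper clear, and the job is handed in at about 11 s (no verdict was returned).

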